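# Eject the slicing insert and stop it on the ramp

## Task

The vegetable slicer's white insert has to come out of its dock. With one finger of the gripper press down the slicer's release key, and with the other finger, standing in the insert's way, stop the insert on the ramp when it springs out, before it slides off the low end; do not pinch or lift it, and leave the other things on the worktop alone. Finish while holding it so: the key still down and the insert out of its dock, at rest on the ramp against the finger, so that I can take it.

Things in the scene. Friction and masses are not known exactly. Their poses are not given: they have to be found in the camera images.
- ramp: Steel ramp of a slicer that stands fixed on four legs. Origin: on the ramp's surface, mid length and width, 62 mm above the worktop. x points uphill (slope 0.245 rad, low end towards the robot), y to the left seen from the low end, z square to the surface. 250 mm long (x -125 to 125 mm), a channel 64 mm wide between two grey rails 6 mm wide that stand 6 mm above the surface.
- dock (a point): Front edge, at the top, of the grey dock at the ramp's high end (x = 62 mm, y = 0, z = 40 mm of the ramp). The dock, 78 mm wide, roofs over the rear of the insert and hides a spring ejector that pushes the insert downhill with about 2 N over 26 mm.
- insert: White slicing insert with a steel plate on top: a slippery block 50 mm along the ramp, 60 across, 26 high, about 0.2 kg, loose in the channel. Origin: centre of its underside, axes as the ramp's. In the dock the origin is at x = 44 mm of the ramp, its downhill face at x = 19 mm. Freed, it pops out and, unless stopped, slides off the low end in about half a second.
- key_top (a point): Centre of the top of the release key: level black paddle, three grey ribs, 30 mm along the ramp, 28 across, outside the left rail, 57 mm beside the channel's middle (y = 57 mm of the ramp). Up, it is 20 mm higher than the ramp surface level beside it, 8 mm when fully down: a fingertip of equal height in the channel is then in the insert's way. The round black knob on the other rail is not the key.
- key (a joint): Travel of the release key, straight down, in m: 0 up, 0.012 fully down. A spring resists with 2 N at the top, 5 N at the bottom, and brings it back up. A catch before the insert's front face is joined to it and lets the insert go at about 0.006.
- lemon: A lemon, 71x53x51 mm, right of the slicer. Origin: centre of its underside. Leave it alone.
- salt: A salt shaker, 44 mm wide, 90 mm tall, left of the slicer. Origin: centre of its underside. Leave it alone.
- tin: A food tin, 75 mm wide, 110 mm tall, at the front right. Leave it alone.
- mug: A two-coloured mug, 88 mm tall, back left. Leave it alone.
- jam: A jam jar, 66 mm wide, 100 mm tall, at the back left. Leave it alone.
- spice: A spice jar, 46 mm wide, 106 mm tall, at the back right. Leave it alone.
Mind the look-alikes: they are no part of the job. What is meant by the insert is not brown or purple, and is the larger of those in its own colour.

How it is judged:
By the outcome, as a careful person would: the job done as asked, in the order asked, and still so for the second after the job is handed in, while the arm keeps its last pose, push and grip.
It also fails if it takes over 32 s, if anything falls off the work surface, if the arm or the gripper's body presses on something with over 40 N, if the wrist force passes 120 N, or if a joint passes its speed limit or range.

## Robot

A 7-joint arm with a two-finger parallel gripper is mounted at the origin on a cart in front of the work surface, level with it; the furniture and walls round the work are solid. World frame = base frame: x ahead of the robot, y to its left, z up, the work surface at z = 0. Lengths are in m, angles in rad, forces in N, time in s.
With the tool pointing down it reaches from about 0.4 to 0.85 m from the base axis. Payload 10.4 kg.
Tool frame: the origin (TCP) lies midway between the tips of the shut fingers; the grasp point (between the pads) lies 19 mm behind it (robot.grip_point_offset is the distance from the TCP to the grasp point, in m); z points along the fingers, y is the line along which they close (so a half turn about z gives the same grasp; the last joint's range is limited). The gripper opens to 87 mm and grips with 3 to 60 N. Pads are 19 mm wide; open, the fingers measure 117 mm over their backs; the gripper's body (75 mm by 190 mm) begins 51 mm behind the grasp point.
Start: joints at [-1.191, 0.332, -0.065, 1.46, 0.022, 1.35, -0.088], TCP at [0.245, 0.575, 0.223] pointing down, gripper open.
Joint ranges: [-2.6, 2.6], [-0.5, 2.12], [-1.47, 1.34], [0.16, 2.42], [-1.27, 4.41], [0.06, 2.06], [-2.6, 2.6]. Speed limits (rad/s): [2.22, 2.22, 2.79, 2.79, 3.14, 3.14, 3.14].

## Interface

Orientations are given as [roll, pitch, yaw] about the fixed x, y, z axes, in that order (R = Rz(yaw) Ry(pitch) Rx(roll)).
In Python, from workcell import robot, read_camera, nets gives the robot as it stands.
- The arm moves only by the shell command python3 -m handwheel 'ROWS' [OPENING]. ROWS is a JSON object of lists of equal length, an entry for each row: "offset": the shift along the tool's x, y, z in m, a list of three; "dr": the turn, a rotation vector about the tool's x, y, z in rad, a list of three. A call has 1 to 12 rows; each row is the pose to reach, as a shift and turn from the pose commanded when the call began, along the tool's axes at that moment; what a row does not reach only later rows make up. A row lasts 1/8 s, in which the tool goes at most 62.5 mm and 10.7 degrees, less where a joint would pass 70% of its speed; a pose out of reach is approached as far as the arm can. A call with a gripper value outside its range is refused whole. OPENING is the opening, from 0 (shut) to 1 (fully open), set as the call begins (- or left out, the last holds). The fingers move at their own pace and stop on an object; the grip force is fixed at half the most. Time passes only in rows, so rows that repeat a pose let the fingers close. It gives the time, the measured TCP pose, the force, the opening and the grip force at its end, in the units of the state.
- robot.sense(): the state, without advancing time (a new reading comes with each control period).
- read_camera(name): name is "scene" or "top" or "wrist"; returns a dict with "frame" (384x512x3 uint8, red, green, blue), "range_z" (384x512 float32, m along the optical axis (not along the pixel's ray), 0 where there is no reading), "fx", "fy", "cx", "cy" (pixels), "rvec" (rotation vector, rad) and "tvec" (3), from world to camera coordinates, as OpenCV has them. Camera axes: x right, y down, z forward; pixel columns grow to the right and rows downward; lengths in m; the calibration is good to about 2 mm. The wrist camera is an equidistant fisheye: a pixel r from the principal point sees the ray r / f radians off the axis. A picture is of the moment at which its call begins.
- robot.sign_off(): hands the job in; it is judged then, once.
Trained networks look in the newest picture that a camera, given by its name, has taken for a name from the list of things; names that differ only in an ending like _2 or _b are one class to them, and where a whole thing is asked for, a point or a joint stands for the part that bears it (a point fixed in the world has none). Each returns a list of dicts, best first, with "confidence" (0 to 1); they miss things now and then, are a little off and sometimes report something else, mostly with a low value. They report only what shows in the picture. A call takes as long as a camera call. They do not tell look-alikes from the thing itself.
- nets.recognise(camera, query): "centre" ([x, y, z] in m, in world coordinates, good to about 4 mm: the middle of the surface that is visible of it).
- nets.cut_out(camera, query): "mask" (384x512 bool, what is visible of it).
The state is a dict: "time_s": time; "q": joint angles; "qvel": joint speeds; "effort": joint torques, N m; "ee_pos": TCP position; "orientation": TCP orientation; "wrist_force": force on the tool from outside, world axes, zero at the start; "ft_torque": the same for the moment, N m; "gripper_width": finger opening in m; "grasp_force": force on a finger pad.
Only numpy, scipy, OpenCV 4.12 (cv2) and the standard library are available. Lean on these libraries where they do the work, as an engineer would, in place of code of your own. Each camera call takes 0.05 s, during which the arm holds its last target. There are 200 camera calls.

## Working session

There is one attempt and no reset: what is moved stays moved. The work goes in short steps, Python scripts to look and compute and a shell command to move; the robot and the scene stay as the last step left them, time stands still between calls to the robot, and variables do not carry over. Pictures are saved under pics/ and viewed, at most 10 in all, crops included, and the job is handed in when it is done.

```bash
ls; mkdir -p pics; cat > h.py <<'E'
import numpy as np, cv2, json
from workcell import robot, read_camera, nets
def cloud(c):
    R=cv2.Rodrigues(np.array(c["rvec"],float))[0]; t=np.array(c["tvec"],float).ravel()
    z=c["range_z"]; v,u=np.mgrid[:384,:512]
    P=np.stack([(u-c["cx"])/c["fx"]*z,(v-c["cy"])/c["fy"]*z,z],-1)
    W=(P-t)@R; W[z<=0]=np.nan
    return W
E
python3 - <<'E'
from h import *
for n in ("scene","top"):
    c=read_camera(n); np.savez(f"{n}0.npz",**c); cv2.imwrite(f"pics/{n}0.png",c["frame"][...,::-1])
    R=cv2.Rodrigues(np.array(c["rvec"],float))[0]; print(n,-R.T@np.array(c["tvec"]).ravel(),c["fx"])
    for q in ("ramp","insert","key_top","lemon","salt"):
        print(q,[(np.round(d["centre"],3).tolist(),round(d["confidence"],2)) for d in nets.recognise(n,q)])
s=robot.sense();print(s["time_s"],s["ee_pos"],s["orientation"],s["gripper_width"])
E
```

```text
pics
scene [-0.125834   -0.45954676  0.79267509] 396.16912326485976
ramp [([0.456, -0.099, 0.056], 0.84)]
insert [([0.511, -0.098, 0.1], 0.74), ([0.432, 0.049, 0.028], 0.66), ([0.378, -0.253, 0.02], 0.63), ([0.355, 0.108, 0.018], 0.5)]
key_top [([0.469, -0.04, 0.082], 0.57)]
lemon [([0.476, -0.238, 0.04], 0.89)]
salt [([0.532, 0.046, 0.054], 0.81)]
top [0.0459555  0.18346089 1.59577593] 482.6898469250147
ramp [([0.462, -0.086, 0.055], 0.73)]
insert [([0.435, 0.053, 0.026], 0.86), ([0.51, -0.087, 0.1], 0.59), ([0.383, -0.245, 0.019], 0.49)]
key_top []
lemon [([0.49, -0.226, 0.044], 0.78)]
salt [([0.528, 0.061, 0.073], 0.71), ([0.471, -0.034, 0.075], 0.39)]
0.6 [0.24497344 0.57500466 0.22257346] [ 3.14149740e+00 -1.84379726e-05  2.73880257e+00] 0.08717114854740583
```

View pics/scene0.png

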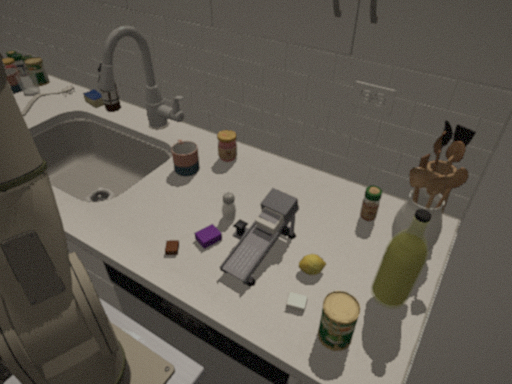

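View pics/top0.png

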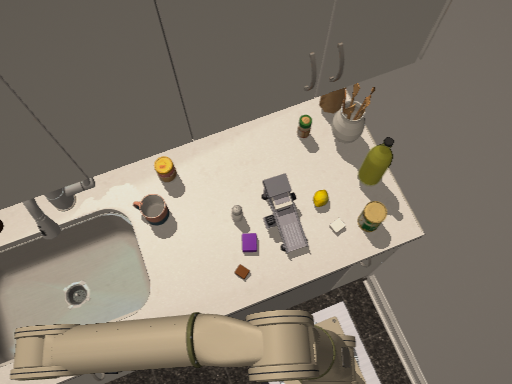

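The things that could be taken for the insert, in scene pixels: the white block in the dock (270,222), the small white block (297,301), the purple block (208,236) and the brown block (172,247). I choose the larger white one, in the dock on the ramp. The key is the ribbed black paddle at (240,228), and the knob is at (291,234). I'll check this in a close crop and measure the ramp.

```bash
cat >> h.py <<'E'
def load(n): return dict(np.load(n))
E
python3 - <<'E'
from h import *
a=load("scene0.npz");b=load("top0.npz")
A=cv2.resize(a["frame"][180:290,210:320],(550,550),interpolation=cv2.INTER_CUBIC)
cv2.imwrite("pics/crop.png",A[...,::-1])
for n,c in (("scene",a),("top",b)):
    W=cloud(c); 
    m=(abs(W[...,0]-.47)<.2)&(abs(W[...,1]+.09)<.12)
    print(n,"table z",np.nanmedian(W[m&(W[...,2]<.012)][:,2]))
    r=[d for d in nets.cut_out(n,"ramp")][0]["mask"]; 
    P=W[r]; P=P[np.isfinite(P).all(1)]
    # RANSAC plane with slope ~.245
    rng=np.random.default_rng(0);best=None
    for _ in range(3000):
        q=P[rng.choice(len(P),3,False)];nn=np.cross(q[1]-q[0],q[2]-q[0]);l=np.linalg.norm(nn)
        if l<1e-6: continue
        nn/=l; nn*=np.sign(nn[2])
        if abs(np.arccos(nn[2])-.245)>.06: continue
        k=abs((P-q[0])@nn)<.002
        if best is None or k.sum()>best.sum(): best=k
    Q=P[best];o=Q.mean(0);nn=np.linalg.svd(Q-o)[2][2];nn*=np.sign(nn[2])
    print(len(P),best.sum(),"slope",np.arccos(nn[2]),"uphill yaw",np.arctan2(-nn[1],-nn[0]),"centroid",o)
    rect=cv2.minAreaRect(Q[:,:2].astype(np.float32)*1000);print(rect)
    for k in nets.cut_out(n,"key_top")[:2]:
        K=W[k["mask"]];K=K[np.isfinite(K).all(1)];print("key",k["confidence"],len(K),np.median(K,0),K.min(0),K.max(0))
E
```

```text
scene table z -0.0014020777189680117
2537 1095 slope 0.24788150719757285 uphill yaw -0.065095236069017 centroid [ 0.42375264 -0.09162951  0.04753575]
((472.8892822265625, -98.50322723388672), (84.89414978027344, 245.3029327392578), 82.55229187011719)
key 0.52 181 [ 0.47122191 -0.04176521  0.07560232] [ 0.45346911 -0.11223052 -0.00364853] [0.5149823  0.0138233  0.08068469]
top table z 0.0001726222612051125
1701 393 slope 0.2390461132156607 uphill yaw -0.052104853695200744 centroid [ 0.42789682 -0.08351669  0.0501204 ]
((445.6487121582031, -91.20040893554688), (91.01334381103516, 180.80978393554688), 86.6910400390625)
key 0.62 68 [ 0.46868674 -0.02858289  0.07997451] [ 0.45513001 -0.09757855  0.04572416] [ 0.49300619 -0.01513046  0.09136628]
```

View pics/crop.png

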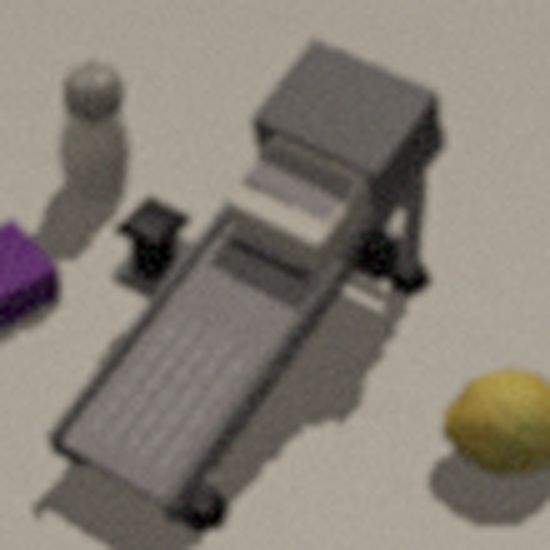

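The crop confirms it. The white insert with the steel plate sits under the grey dock at crop (300,200), the ribbed black key is outside the left rail at crop (152,222), and the knob is outside the right rail at crop (378,250). Next I work out the approach.

```bash
cat >> h.py <<'E'
from scipy.spatial.transform import Rotation as Ro
def move_to(p,yaw):
    "offset and dr in tool axes from measured pose to TCP p, pointing down with yaw"
    s=robot.sense(); R=Ro.from_euler("xyz",s["orientation"]); T=Ro.from_euler("xyz",[np.pi,0,yaw])
    return np.round(R.inv().apply(np.array(p)-s["ee_pos"]),4).tolist(), np.round((R.inv()*T).as_rotvec(),4).tolist()
E
python3 - <<'E'
from h import *
print(move_to([.41,-.06,.23],3.087))
W=cloud(load("scene0.npz")); m=(W[...,2]>.15)&(W[...,0]>.2)&(W[...,0]<.7)&(W[...,1]>-.2)&(W[...,1]<.6)
P=W[m]; print(len(P)); 
if len(P): print(P.min(0),P.max(0),np.median(P,0))
E
```

```text
([-0.4007, -0.5195, -0.0075], [0.0001, 0.0, -0.3482])
7749
[ 0.58633488 -0.19994595  0.22011566] [0.69996023 0.59979056 0.6040291 ] [ 0.61208138 -0.01723384  0.53558034]
```

```bash
python3 -m handwheel '{"offset":[[-0.036,-0.047,-0.001],[-0.073,-0.094,-0.001],[-0.109,-0.142,-0.002],[-0.146,-0.189,-0.003],[-0.182,-0.236,-0.003],[-0.219,-0.283,-0.004],[-0.255,-0.331,-0.005],[-0.291,-0.378,-0.005],[-0.328,-0.425,-0.006],[-0.364,-0.472,-0.007],[-0.401,-0.5195,-0.0075],[-0.401,-0.5195,-0.0075]],"dr":[[0,0,-0.032],[0,0,-0.063],[0,0,-0.095],[0,0,-0.127],[0,0,-0.158],[0,0,-0.19],[0,0,-0.222],[0,0,-0.253],[0,0,-0.285],[0,0,-0.317],[0,0,-0.348],[0,0,-0.348]]}' 0.483
python3 - <<'E'
from h import *
s=robot.sense();print(s["time_s"],s["ee_pos"],s["orientation"],s["gripper_width"],s["q"])
c=read_camera("wrist");np.savez("w0.npz",**c);cv2.imwrite("pics/w0.png",c["frame"][...,::-1])
R=cv2.Rodrigues(np.array(c["rvec"],float))[0]; print(-R.T@np.array(c["tvec"]).ravel(),R[2],c["fx"],c["cx"],c["cy"])
E
```

```text
time_s: 2.3
ee_pos: [0.4107, -0.0641, 0.2305]
orientation: [3.141, 0.001, 3.08]
wrist_force: [-0.4, 1.5, -0.7]
gripper_width: 0.0418
grasp_force: 0.0
2.3 [ 0.41066642 -0.06409737  0.23046334] [3.14111376e+00 1.14310631e-03 3.08022550e+00] 0.041821042467739676 [-0.64360982 -0.22487486  0.60788228  1.98506042  0.13074944  1.34283381
  1.43224393]
[ 0.32998607 -0.0595574   0.39179646] [ 0.29278759 -0.01770202 -0.95601363] 297.3186396354542 255.54041651177093 191.17889518041986
```

View pics/w0.png

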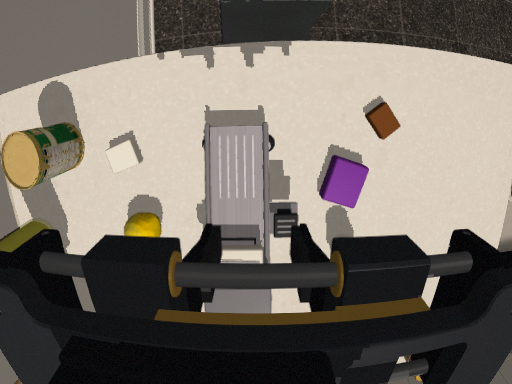

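The wrist view shows the low end of the ramp at row ~125, the ribbed key at (286,222), the catch slot at (240,241) and the insert at (240,265), partly behind the gripper. I fit the ramp and key from the wrist depth.

```bash
cat >> h.py <<'E'
def wcloud(c):
    R=cv2.Rodrigues(np.array(c["rvec"],float))[0]; t=np.array(c["tvec"],float).ravel()
    z=c["range_z"]; v,u=np.mgrid[:384,:512]
    x=(u-c["cx"])/c["fx"]; y=(v-c["cy"])/c["fy"]; r=np.hypot(x,y)+1e-9; k=np.tan(np.minimum(r,1.5))/r
    P=np.stack([x*k*z,y*k*z,z],-1); W=(P-t)@R; W[z<=0]=np.nan
    return W
E
cat > fit.py <<'E'
from h import *
import sys
c=load(sys.argv[1]); W=wcloud(c); v,u=np.mgrid[:384,:512]
tab=W[(u>280)&(u<320)&(v>80)&(v<150)]; print("table z",np.nanmedian(tab[:,2]))
m=(u>212)&(u<262)&(v>135)&(v<230)&np.isfinite(W[...,2])
Q=W[m]
for _ in range(5):
    o=Q.mean(0);n=np.linalg.svd(Q-o)[2][2];n*=np.sign(n[2]);Q2=W[m];Q=Q2[abs((Q2-o)@n)<.0015] if _ else Q2[abs((Q2-o)@n)<.004]
psi=np.arctan2(-n[1],-n[0]); print(len(Q),"slope",np.arccos(n[2]),"yaw",psi,"o",o)
# long edges: ramp-plane points within 8mm above, ramp outline
F=np.isfinite(W[...,2]); h=(W-o)@n
S=F&(abs(h-.003)<.008)&(u>195)&(u<280)&(v>110)&(v<240)
P=W[S]
ex=np.cos(psi),np.sin(psi)
for p in (psi,):
    a=P[:,0]*np.cos(p)+P[:,1]*np.sin(p); b=-P[:,0]*np.sin(p)+P[:,1]*np.cos(p)
    print("a min",np.sort(a)[[0,20,60]])
    for lo in np.arange(a.min()+.01,a.max(),.02):
        k=(a>lo)&(a<lo+.02); print(round(lo,3),k.sum(),np.percentile(b[k],[1,50,99]).round(4),b[k].min().round(4),b[k].max().round(4))
K=F&(u>270)&(u<302)&(v>200)&(v<242)&(W[...,2]>.065)
k=W[K]; print("key n",len(k),"med",np.median(k,0),"min",k.min(0),"max",k.max(0), "px",u[K].min(),u[K].max(),v[K].min(),v[K].max())
E
python3 fit.py w0.npz
python3 - <<'E'
from h import *
c=load("w0.npz");f=c["frame"][100:300,180:330]
cv2.imwrite("pics/w0c.png",cv2.resize(f,(450*1,600),interpolation=cv2.INTER_CUBIC)[...,::-1])
E
```

```text
table z -0.0007815262678309526
4306 slope 0.2443936387002496 yaw -0.05158929768915339 o [ 0.4230849  -0.08743319  0.04787924]
a min [0.35585758 0.35825289 0.36048265]
0.366 1095 [-0.1045 -0.0663 -0.0279] -0.1057 -0.0276
0.386 1084 [-0.1032 -0.0658 -0.0281] -0.1036 -0.028
0.406 1090 [-0.1035 -0.0655 -0.0283] -0.1038 -0.0281
0.426 1075 [-0.1026 -0.0657 -0.0286] -0.1049 -0.0285
0.446 1087 [-0.1029 -0.0658 -0.0273] -0.1034 -0.0151
0.466 937 [-0.1019 -0.0603 -0.0274] -0.1038 -0.0273
0.486 339 [-0.0861 -0.0567 -0.0274] -0.0864 -0.0274
key n 669 med [ 0.46122378 -0.03859916  0.07899872] min [ 0.40027729 -0.0471315   0.07435801] max [ 0.48296565 -0.01849603  0.25072612] px 274 301 213 241
```

View pics/w0c.png

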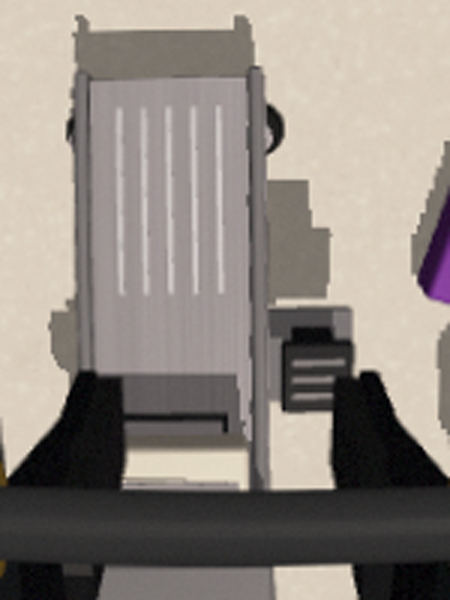

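The crop shows the key paddle at crop (281–355, 340–412), with the catch slot just downhill of the insert at crop row ~420. I get the key's extent in ramp-aligned axes, and take a second wrist position as a cross-check.

```bash
cat > key.py <<'E'
from h import *
import sys
c=load(sys.argv[1]); W=wcloud(c); p=-.0516
a=W[...,0]*np.cos(p)+W[...,1]*np.sin(p); b=-W[...,0]*np.sin(p)+W[...,1]*np.cos(p); z=W[...,2]
K=(abs(z-.080)<.006)&(a>.42)&(a<.53)&(b>-.026)&(b<.03)
n,l,st,ce=cv2.connectedComponentsWithStats(K.astype(np.uint8)); i=1+st[1:,4].argmax(); K=l==i
print("key n",K.sum(),"px",st[i],"a",np.percentile(a[K],[0,2,50,98,100]).round(4),"b",np.percentile(b[K],[0,2,50,98,100]).round(4),"z",np.percentile(z[K],[2,50,98]).round(4))
for nm in ("catch/insert",):
    S=(abs(b+.0655)<.02)&(a>.44)&(a<.56)&(z>.05)&(z<.15)
    for lo in np.arange(.45,.55,.006):
        k=S&(a>=lo)&(a<lo+.006)
        if k.sum()>3: print(round(lo,3),k.sum(),np.percentile(z[k],[5,50,95]).round(4),np.median(c["frame"][k],0))
E
python3 key.py w0.npz
```

```text
key n 481 px [274 213  25  24 481] a [0.4556 0.4562 0.4671 0.4837 0.4841] b [-0.0226 -0.0225 -0.0109  0.0039  0.0053] z [0.0761 0.0787 0.0801]
0.45 165 [0.0527 0.0543 0.0558] [159. 150. 149.]
0.456 165 [0.0543 0.056  0.0572] [160. 151. 149.]
0.462 166 [0.056  0.0573 0.0586] [161. 151. 150.]
0.468 165 [0.0574 0.0589 0.0602] [161. 151. 150.]
0.474 162 [0.0591 0.0603 0.0615] [99. 94. 94.]
0.48 166 [0.0602 0.0619 0.063 ] [98. 92. 92.]
0.486 164 [0.0617 0.0634 0.0649] [97. 92. 92.]
0.492 500 [0.0647 0.0746 0.0924] [99. 93. 91.]
0.498 172 [0.0917 0.0931 0.0945] [226. 216. 195.]
0.504 157 [0.0931 0.0949 0.0972] [164. 154. 146.]
0.528 52 [0.1146 0.1157 0.1168] [99. 94. 93.]
0.534 176 [0.1151 0.1164 0.118 ] [125. 119. 118.]
0.54 163 [0.1167 0.118  0.1193] [125. 120. 118.]
0.546 169 [0.1182 0.1196 0.121 ] [126. 120. 118.]
```

```bash
python3 -m handwheel '{"offset":[[0.03,0.02,0],[0.06,0.04,0],[0.06,0.04,0],[0.06,0.04,0]],"dr":[[0,0,0],[0,0,0],[0,0,0],[0,0,0]]}'
python3 - <<'E'
from h import *
c=read_camera("wrist");np.savez("w1.npz",**c)
E
python3 key.py w1.npz; python3 - <<'E'
from h import *
s=robot.sense();print(s["time_s"],s["ee_pos"],s["orientation"],s["q"])
c=load("w1.npz");W=wcloud(c);p=-.0516
a=W[...,0]*np.cos(p)+W[...,1]*np.sin(p); b=-W[...,0]*np.sin(p)+W[...,1]*np.cos(p); z=W[...,2]
S=(abs(b+.0655)<.06)&(z>.02)&(z<.066)&(a>.3)&(a<.46); print("low end",np.sort(a[S])[[5,30,100]])
k=S&(a>.38)&(a<.44);print("b rails",np.percentile(b[k],[1,99]))
k=k&(abs(b+.0655)<.028);f=np.polyfit(a[k],z[k],1);print(f,"z at .479",np.polyval(f,.479))
E
```

```text
time_s: 2.85
ee_pos: [0.3528, -0.0165, 0.2302]
orientation: [3.141, 0.001, 3.088]
wrist_force: [1.3, -1.4, 0.5]
gripper_width: 0.0423
grasp_force: 0.0
key n 92 px [236 259  23   4  92] a [0.4547 0.455  0.4565 0.4586 0.4588] b [-0.0226 -0.0224 -0.0091  0.0042  0.0043] z [0.0749 0.0779 0.0799]
0.45 9 [0.0533 0.054  0.0553] [162. 153. 152.]
0.492 24 [0.084  0.0907 0.0935] [142.5 133.  121. ]
0.498 24 [0.0917 0.0933 0.0947] [235. 226. 208.]
0.504 46 [0.0937 0.0959 0.0983] [169.  158.5 156. ]
0.51 65 [0.096  0.0972 0.0986] [173. 162. 160.]
0.516 72 [0.097  0.0984 0.0993] [172. 162. 159.]
2.9 [ 0.3529146  -0.01675128  0.23017112] [3.14144529e+00 4.78148540e-04 3.08715760e+00] [-0.65839237 -0.37932726  0.45493202  2.09987089  0.16623624  1.3875798
  1.2539826 ]
low end [0.35659438 0.35898051 0.36093287]
b rails [-0.10317684 -0.02753448]
[ 0.24963391 -0.05864056] z at .479 0.0609340893749136
```

Both views agree:
- **Ramp:** channel middle at b=-0.0655, ramp centre at a≈0.479, yaw -0.0516.
- **Key:** top centre at a=0.470, b=-0.009, z≈0.0795, which puts it 56.5 mm beside the middle.

I'll put the TCP at a=0.458, b=-0.0375, so the key finger covers the key's downhill half and the insert travels about 24 mm.

```bash
python3 - <<'E'
from h import *
print(move_to([.4554,-.0611,.12],3.09))
E
```

```text
([-0.1047, -0.0387, 0.1102], [0.0001, 0.0005, -0.0028])
```

```bash
python3 -m handwheel '{"offset":[[-0.035,-0.013,0.02],[-0.07,-0.026,0.045],[-0.105,-0.039,0.07],[-0.105,-0.039,0.09],[-0.105,-0.039,0.11],[-0.105,-0.039,0.11],[-0.105,-0.039,0.11],[-0.105,-0.039,0.11]],"dr":[[0,0,0],[0,0,0],[0,0,-0.003],[0,0,-0.003],[0,0,-0.003],[0,0,-0.003],[0,0,-0.003],[0,0,-0.003]]}'
python3 - <<'E'
from h import *
s=robot.sense();print(s["ee_pos"],s["orientation"],s["gripper_width"],move_to([.4554,-.0611,.083],3.09))
c=read_camera("wrist");np.savez("w2.npz",**c);cv2.imwrite("pics/w2.png",cv2.resize(c["frame"][130:330,150:350],(600,600),interpolation=cv2.INTER_CUBIC)[...,::-1])
E
```

```text
time_s: 3.9
ee_pos: [0.4559, -0.0615, 0.1209]
orientation: [3.141, 0.001, 3.09]
wrist_force: [-0.3, 0.1, -0.2]
gripper_width: 0.0419
grasp_force: 0.0
[ 0.45586995 -0.06152723  0.120887  ] [3.14107120e+00 1.45399211e-03 3.08989075e+00] 0.04194852100576955 ([0.0005, 0.0004, 0.0379], [0.0005, 0.0015, -0.0001])
```

View pics/w2.png

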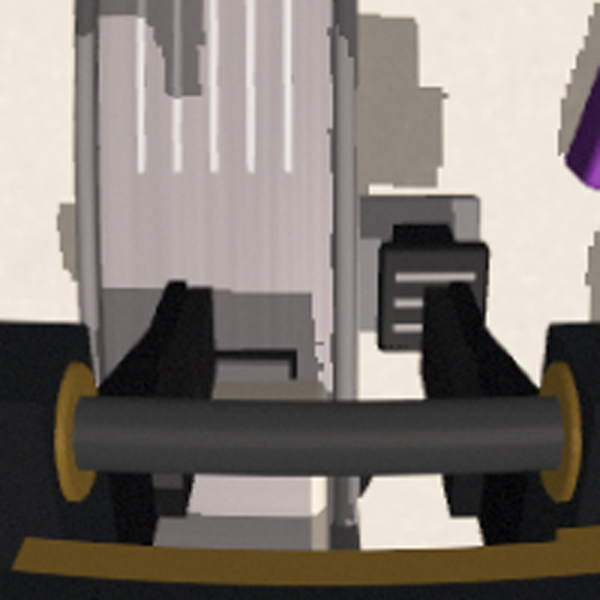

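The left finger (190,285) is over the channel and the right finger (455,290) over the key paddle (435,295), with the catch slot at (255,355) still uphill of them. I go down and press in small steps.

```bash
python3 -m handwheel '{"offset":[[0.0005,0.0004,0.02],[0.0005,0.0004,0.036],[0.0005,0.0004,0.04],[0.0005,0.0004,0.043],[0.0005,0.0004,0.043]],"dr":[[0,0,0],[0,0,0],[0,0,0],[0,0,0],[0,0,0]]}'
python3 - <<'E'
from h import *
s=robot.sense();print(s["ee_pos"],s["wrist_force"],s["ft_torque"])
E
```

```text
time_s: 4.58
ee_pos: [0.455, -0.0612, 0.0773]
orientation: [3.141, 0.0, 3.09]
wrist_force: [-0.9, -0.9, 1.1]
gripper_width: 0.0422
grasp_force: 0.5
[ 0.45495316 -0.06121655  0.07726973] [-0.91250252 -0.88504637  1.11112169] [0.05327951 0.17152368 0.00944886]
```

```bash
python3 -m handwheel '{"offset":[[0,0,0.002],[0,0,0.004],[0,0,0.006],[0,0,0.008],[0,0,0.0095],[0,0,0.0095],[0,0,0.0095]],"dr":[[0,0,0],[0,0,0],[0,0,0],[0,0,0],[0,0,0],[0,0,0],[0,0,0]]}'
python3 - <<'E'
from h import *
s=robot.sense();print(s["ee_pos"],s["wrist_force"],s["ft_torque"],s["gripper_width"])
c=read_camera("wrist");np.savez("w3.npz",**c);cv2.imwrite("pics/w3.png",cv2.resize(c["frame"][130:330,150:350],(600,600),interpolation=cv2.INTER_CUBIC)[...,::-1])
E
```

```text
time_s: 5.45
ee_pos: [0.4551, -0.0612, 0.0679]
orientation: [3.141, 0.0, 3.09]
wrist_force: [-2.3, -0.4, 9.5]
gripper_width: 0.0422
grasp_force: 4.9
[ 0.45506826 -0.06116062  0.0678507 ] [-2.26289604 -0.37968477  9.53574574] [0.10050156 0.47907854 0.01277534] 0.042246407684058296
```

View pics/w3.png

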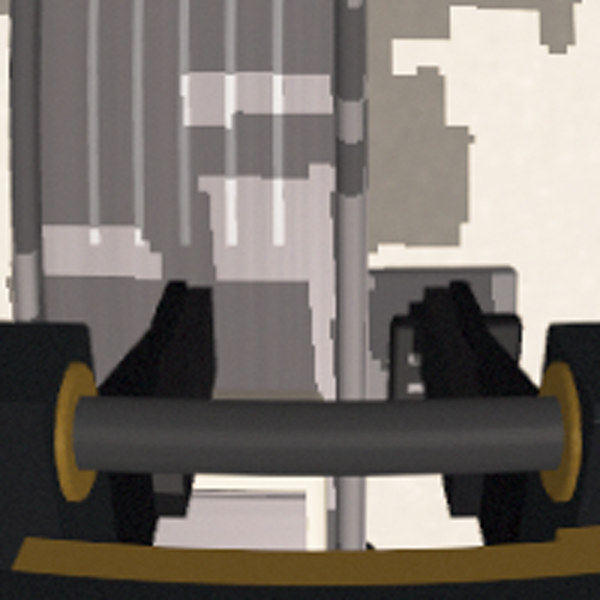

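The key finger rests on the key at (440,330), and the slot is no longer visible next to the channel finger (190,330), so the insert has probably come out. A vertical force of 9.5 N means the key has bottomed, and -2.3 N along x is the insert pushing on the finger. I check with the other cameras.

```bash
python3 - <<'E'
from h import *
p=-.0516; ims=[]
for n in ("scene","top"):
    c=read_camera(n); np.savez(f"{n}1.npz",**c)
    for t,cc in (("before",load(f"{n}0.npz")),("after",c)):
        W=cloud(cc);a=W[...,0]*np.cos(p)+W[...,1]*np.sin(p); b=-W[...,0]*np.sin(p)+W[...,1]*np.cos(p); z=W[...,2]
        f=cc["frame"].astype(int); h=z-(.0615+.25*(a-.479))
        S=(abs(b+.0655-(-.007 if n=="scene" else 0))<.04)&(a>.42)&(a<.54)&(h>.018)&(h<.034)&(f.min(-1)>90)
        print(n,t,S.sum(),np.percentile(a[S],[2,50,98]).round(3) if S.sum() else "")
    u0,v0=(210,180) if n=="scene" else (240,160)
    ims.append(cv2.resize(c["frame"][v0:v0+100,u0:u0+100],(400,400),interpolation=cv2.INTER_CUBIC))
cv2.imwrite("pics/after.png",np.hstack(ims)[...,::-1])
c=load("w3.npz");W=wcloud(c);a=W[...,0]*np.cos(p)+W[...,1]*np.sin(p); b=-W[...,0]*np.sin(p)+W[...,1]*np.cos(p); z=W[...,2]
S=(abs(b+.0655)<.03)&(a>.44)&(a<.54)&(z<.13);h=z-(.0615+.25*(a-.479))
for lo in np.arange(.45,.54,.006):
    k=S&(a>=lo)&(a<lo+.006)
    if k.sum()>3: print(round(lo,3),k.sum(),np.percentile(h[k],[5,50,95]).round(4),np.median(c["frame"][k],0))
E
```

```text
scene before 238 [0.493 0.506 0.52 ]
scene after 25 [0.466 0.471 0.476]
top before 179 [0.493 0.51  0.531]
top after 0 
0.45 909 [-0.0017 -0.0006  0.0414] [116. 110. 110.]
0.456 861 [-0.0018 -0.0004  0.0659] [115. 108. 108.]
0.462 686 [-0.0016 -0.0004  0.0615] [115. 108. 108.]
0.468 529 [-0.0017 -0.0003  0.0087] [116. 109. 109.]
0.474 142 [-0.0017 -0.0001  0.0269] [201.  189.5 188. ]
0.48 505 [0.0251 0.0271 0.0287] [196. 185. 182.]
0.486 458 [0.0251 0.0268 0.0279] [200. 187. 185.]
0.492 175 [0.0245 0.0266 0.0277] [200. 188. 186.]
0.498 8 [-0.0016 -0.0007 -0.0001] [191.5 180.  176. ]
0.504 8 [-0.0011 -0.0004  0.0007] [120.  113.5 110.5]
0.51 4 [-0.0011 -0.0007 -0.0004] [121.  114.5 111. ]
```

View pics/after.png

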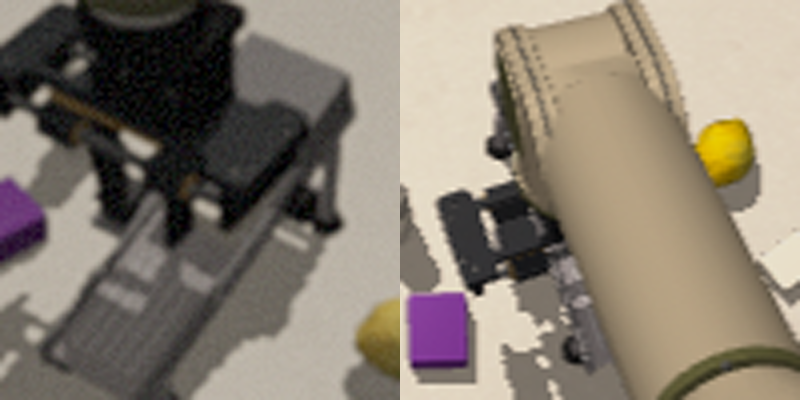

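The insert's front top edge has moved from a=0.491 to about 0.467, roughly 24 mm. It lies flat on the ramp (26–27 mm high throughout) against the channel finger. I press very slightly more to be sure the key is on its stop, then settle.

```bash
python3 -m handwheel '{"offset":[[0,0,0.0005],[0,0,0.001],[0,0,0.001],[0,0,0.001],[0,0,0.001],[0,0,0.001]],"dr":[[0,0,0],[0,0,0],[0,0,0],[0,0,0],[0,0,0],[0,0,0]]}'
python3 - <<'E'
from h import *
c=read_camera("wrist");p=-.0516;s=robot.sense();print(s["ee_pos"],s["wrist_force"],s["ft_torque"],np.abs(s["qvel"]).max())
W=wcloud(c);a=W[...,0]*np.cos(p)+W[...,1]*np.sin(p); b=-W[...,0]*np.sin(p)+W[...,1]*np.cos(p); z=W[...,2];h=z-(.0615+.25*(a-.479))
k=(abs(b+.0655)<.03)&(a>.44)&(a<.54)&(abs(h-.027)<.004);print("insert top",k.sum(),np.percentile(a[k],[1,99]))
k=(b>-.025)&(b<.006)&(a>.44)&(a<.49)&(abs(z-.068)<.008);print("key z",k.sum(),np.percentile(z[k],[5,50,95]))
E
```

```text
time_s: 6.35
ee_pos: [0.4552, -0.0612, 0.0675]
orientation: [3.141, 0.0, 3.09]
wrist_force: [-6.7, -1.4, 20.9]
gripper_width: 0.042
grasp_force: 11.0
[ 0.45515898 -0.06116653  0.06751231] [-6.48424389 -1.38999851 20.67559501] [0.30946599 1.53839483 0.1176027 ] 0.0021224375218872995
insert top 1347 [0.44627743 0.49413834]
key z 581 [0.06419521 0.06666027 0.07391745]
```

The force rises steeply, so the key is on its stop. I ease off half a millimetre and check that everything is at rest.

```bash
python3 -m handwheel '{"offset":[[0,0,-0.0006],[0,0,-0.0006],[0,0,-0.0006],[0,0,-0.0006],[0,0,-0.0006]],"dr":[[0,0,0],[0,0,0],[0,0,0],[0,0,0],[0,0,0]]}'
python3 - <<'E'
from h import *
c=read_camera("wrist");p=-.0516;s=robot.sense()
W=wcloud(c);a=W[...,0]*np.cos(p)+W[...,1]*np.sin(p); b=-W[...,0]*np.sin(p)+W[...,1]*np.cos(p); z=W[...,2];h=z-(.0615+.25*(a-.479))
k=(abs(b+.0655)<.03)&(a>.465)&(a<.54)&(abs(h-.027)<.003);print("insert top",k.sum(),np.percentile(a[k],[1,99]))
print(s["ee_pos"],s["wrist_force"],np.abs(s["qvel"]).max())
if k.sum()>300 and s["wrist_force"][2]>6.5: print(robot.sign_off())
E
```

```text
time_s: 7.02
ee_pos: [0.4551, -0.0612, 0.0677]
orientation: [3.141, 0.0, 3.09]
wrist_force: [-3.7, 0.0, 13.6]
gripper_width: 0.0419
grasp_force: 7.1
insert top 1185 [0.47910239 0.49393104]
[ 0.45509545 -0.06113934  0.06771125] [-3.1538481  -0.33603431 13.49475949] 0.00236651541320814
the job is handed in; nothing more can be done
None
```

The job is handed in after about 7 s of robot time: one finger holds the release key down on its stop, and the insert, about 24 mm out of its dock, rests on the ramp against the other finger; I planned no contact with anything else and saw none, though I didn't re-measure those things afterwards.

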